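Finger check of a ring of displacement probes

TASK

Check that the five spring-loaded displacement probes on the grey ring move freely: with the fingers shut, stroke the fingertips lightly along the curved row of yellow heads, from the one next to the red marker to the one next to the blue marker, so that every head in turn dips a few millimetres and springs back. Follow the curve and stay low between neighbours (no more than about two centimetres above the heads). Pick nothing up, do not shove the ring, leave the markers and everything else where they stand, and finish with the hand clear.

Things in the scene. Friction and masses are not known exactly. Their poses are not given: they have to be found in the camera images.
- ring: Grey flange, 230 mm across, on a white foot, loose, about 4 kg. Origin: centre of its underside. Flat top 50 mm above the table. Five probes on a circle of radius 85 mm about its axis, at 100, 140, 180, 220, 260 deg counter-clockwise from its x axis (a to e), 58 mm apart; fixed steel collars 25 mm across reach 62 mm above the table. On the other side: three 7 mm high bolt heads and two markers.
- probe_a (a joint): How far probe a is pressed down, m: 0 at rest (up), 0.012 at its stop. A spring brings it back: 0.8 N to start it, 5.6 N at the stop. More than 0.002 is a good dip.
- probe_b (a joint): How far probe b is pressed down, m: 0 at rest (up), 0.012 at its stop. A spring brings it back: 0.8 N to start it, 5.6 N at the stop. More than 0.002 is a good dip.
- probe_c (a joint): How far probe c is pressed down, m: 0 at rest (up), 0.012 at its stop. A spring brings it back: 0.8 N to start it, 5.6 N at the stop. More than 0.002 is a good dip.
- probe_d (a joint): How far probe d is pressed down, m: 0 at rest (up), 0.012 at its stop. A spring brings it back: 0.8 N to start it, 5.6 N at the stop. More than 0.002 is a good dip.
- probe_e (a joint): How far probe e is pressed down, m: 0 at rest (up), 0.012 at its stop. A spring brings it back: 0.8 N to start it, 5.6 N at the stop. More than 0.002 is a good dip.
- probe_a_top (a point): Top of the yellow domed head of probe a: 32 mm across, 88 mm above the table at rest. The dome falls 6 mm from its middle to its edge, so that a fingertip about 4 to 5 mm below the top slides over it from the side.
- probe_b_top (a point): Top of the yellow domed head of probe b: 32 mm across, 88 mm above the table at rest. The dome falls 6 mm from its middle to its edge, so that a fingertip about 4 to 5 mm below the top slides over it from the side.
- probe_c_top (a point): Top of the yellow domed head of probe c: 32 mm across, 88 mm above the table at rest. The dome falls 6 mm from its middle to its edge, so that a fingertip about 4 to 5 mm below the top slides over it from the side.
- probe_d_top (a point): Top of the yellow domed head of probe d: 32 mm across, 88 mm above the table at rest. The dome falls 6 mm from its middle to its edge, so that a fingertip about 4 to 5 mm below the top slides over it from the side.
- probe_e_top (a point): Top of the yellow domed head of probe e: 32 mm across, 88 mm above the table at rest. The dome falls 6 mm from its middle to its edge, so that a fingertip about 4 to 5 mm below the top slides over it from the side.
- red_marker: Small loose red marker, a knob 24 mm across at the foot and 36 mm tall, on top of the ring on the probes' circle, 58 mm beyond one end of the row: the end to begin at (next to probe a or next to probe e). Origin: centre of its underside. Leave it alone.
- blue_marker: The same in blue, at the other end of the row, where the stroke ends. Leave it alone.
- slug: Loose brass cylinder, 26 mm across and 32 mm tall, on top of the ring near its middle. Origin: centre of its underside. Leave it alone.
- toolbox: Blue-grey plastic box, 130 x 190 x 99 mm, to the robot's right of the ring. Origin: centre of its underside. Bystander.
- camera: Black camera with its lens along its own -x, about 110 x 120 x 97 mm, to the left of the ring. Origin: under the centre of its body. Bystander.
- screwdriver: Screwdriver lying on the table to the right, along its own x. Bystander.
- bottle: White bottle with a blue cap, 56 mm across, 130 mm tall, to the left. Origin: centre of its underside. Bystander.
Things that resemble listed ones, but are neither listed nor needed, are in the scene too. Leave any orange or purple look-alike of the ring alone.

How it is judged:
By the outcome, as a careful person would: the job done as asked, in the order asked, and still so for the second after the job is handed in, with the robot touching nothing.
It also fails if it takes over 45 s, if anything falls off the work surface, if the arm or the gripper's body presses on something with over 40 N, if the wrist force passes 120 N, or if a joint passes its speed limit or range.

ROBOT

A 6-joint arm with a two-finger parallel gripper is mounted at the origin on the work surface. World frame = base frame: x ahead of the robot, y to its left, z up, the work surface at z = 0. Lengths are in m, angles in degrees, forces in N, time in s.
With the tool pointing down it reaches from about 0.3 to 0.75 m from the base axis. Payload 8.5 kg.
Tool frame: the origin (TCP) lies midway between the tips of the shut fingers; the grasp point (between the pads) lies 19 mm behind it; z points along the fingers, y is the direction in which the jaws open and shut (so a half turn about z gives the same grasp; the last joint's range is limited). The gripper opens to 85 mm and grips with 20 to 120 N. Pads are 22 mm wide; open, the fingers measure 114 mm over their backs; the gripper's body (76 mm by 85 mm) begins 54 mm behind the grasp point. The pads swing forward as they close: fully open they stand 13 mm farther back than shut.
Start: joints at [-80.919, 21.807, 74.336, -0, 83.858, -12.336], TCP at [0.201, -0.512, 0.231] pointing down, gripper open.
Joint ranges: [-178.18, 178.18], [-50.72, 133.34], [12.68, 142.11], [-81.47, 261.47], [9.98, 163.14], [-165.26, 165.26]. Speed limits (degrees/s): [136.94, 136.94, 180, 180, 180, 180].

INTERFACE

Orientations are given as a 3x3 rotation matrix whose columns are the frame's x, y, z axes.
In Python, from rig import status, eyes, env gives the robot as it stands. The module is installed in compiled form; this text tells all that it offers.
- The arm moves only by the tool play_rows, never from a script. Its argument "targets" is text: rows parted by semicolons, each of 5 numbers parted by spaces: the shift along the tool's x, y, z in m, then the turn about the tool's z in rad, then the closure, from 0 (fully open) to 1 (shut). A call has 1 to 5 rows; each row is the pose to reach, as a shift and turn from the pose commanded when the call began, along the tool's axes at that moment; what a row does not reach only later rows make up. A row lasts 1/10 s, in which the tool goes at most 50 mm and 8.59 degrees, less where a joint would pass 70% of its speed; a pose out of reach is approached as far as the arm can. A call with a gripper value outside its range is refused whole. The fingers move at their own pace and stop on an object; "force" is the grip in N (left out, the last holds). Time passes only in rows, so rows that repeat a pose let the fingers close. It gives the time, the measured TCP pose, the force and the opening at its end, in the units of the state.
- status.observe(): the state, without advancing time (a new reading comes with each control period).
- eyes.get_image(name): name is "scene" or "top" or "wrist"; returns a dict with "pixels" (420x560x3 uint8, red, green, blue), "range_z" (420x560 float32, m along the optical axis (not along the pixel's ray), 0 where there is no reading), "mtx" (3x3 intrinsics, pixels), "world_to_cam" (4x4, takes a point from world to camera coordinates); the wrist camera has in their place "T_tool_cam" (4x4, takes a point from camera to tool coordinates, whose origin is the TCP and whose axes are the flange's). Camera axes: x right, y up, looking along -z (the intrinsics and any distortion apply to the point x, -y, -z); pixel columns grow to the right and rows downward; lengths in m; the calibration is good to about 2 mm. The wrist camera is an equidistant fisheye: a pixel r from the principal point sees the ray r / f radians off the axis. A picture is of the moment at which its call begins: read the wrist's pose just before it.
- env.close_job(): hands the job in, once; it reports no verdict.
The state is a dict: "time_s": time; "q": joint angles; "qvel": joint speeds; "joint_efforts": joint torques, N m; "position": TCP position; "tool_rot": TCP orientation; "ft_force": force on the tool from outside, world axes, zero at the start; "wrist_torque": the same for the moment, N m; "grip_width": finger opening in m.
Only numpy, scipy, OpenCV 4.12 (cv2) and the standard library are available. Lean on these libraries where they do the work, as an engineer would, in place of code of your own. Each camera call takes 0.05 s, during which the arm holds its last target.

## Working session

There is one attempt and no reset: what is moved stays moved. The work goes in short steps, Python scripts to look and compute and a tool call to move; the robot and the scene stay as the last step left them, time stands still between calls to the robot, and variables do not carry over. Pictures are saved under pics/ and viewed, and the job is handed in when it is done.

Besides the shell and the picture viewer there is one more tool, called after "Request:" by a JSON object that holds its "fn" and its "kwargs". play_rows: Moves the arm, as the interface text tells. Its arguments: {"type":"object","properties":{"targets":{"type":"string"},"force":{"type":"number"}},"required":["targets"]}

```bash
mkdir -p pics
python3 - <<'E'
from rig import status, eyes
import cv2,numpy as np
s=status.observe();print(s)
for n in("scene","top"):
    d=eyes.get_image(n);np.savez(n+'.npz',**d)
    cv2.imwrite(f'pics/{n}0.png',cv2.cvtColor(d['pixels'],cv2.COLOR_RGB2BGR));print(n,d['mtx'],d['world_to_cam'],d.keys())
E
```

```text
{'time_s': 0.0, 'q': array([-8.09185283e+01,  2.18442201e+01,  7.43856548e+01,  1.05684745e-03,
        8.38593532e+01, -1.23366795e+01]), 'qvel': array([-0.05484386, -0.00887614,  0.05074902, -0.06118063,  0.11761964,
       -0.1080316 ]), 'joint_efforts': array([-1.11669575e-03, -4.48457050e+01, -2.31281537e+01, -2.41410162e-04,
        4.74306406e-03,  3.25937822e-05]), 'position': array([ 0.20079065, -0.51171841,  0.23067621]), 'tool_rot': array([[ 9.30940943e-01,  3.65169699e-01, -2.27696376e-04],
       [ 3.65169601e-01, -9.30939734e-01,  1.54069780e-03],
       [ 3.50644548e-04, -1.51744646e-03, -9.99998787e-01]]), 'ft_force': array([ 0.63282999, -0.39897508,  0.82279148]), 'wrist_torque': array([-0.04125534, -0.01949804, -0.02344551]), 'grip_width': 0.085653509193755}
scene [[424.15470529   0.         274.13020772]
 [  0.         424.15470529 211.01058086]
 [  0.           0.           1.        ]] [[ 0.14690691  0.98893517 -0.02063004 -0.07312687]
 [-0.54012289  0.09767315  0.83589905  0.15664537]
 [ 0.82866496 -0.11165659  0.54849538 -1.48029089]
 [ 0.          0.          0.          1.        ]] dict_keys(['pixels', 'range_z', 'mtx', 'world_to_cam'])
top [[414.23048858   0.         279.27035675]
 [  0.         414.23048858 213.54581694]
 [  0.           0.           1.        ]] [[ 0.01146218 -0.99986435 -0.01182778 -0.009082  ]
 [ 0.99180599  0.00986307  0.12737189 -0.46262842]
 [-0.12723795 -0.01319082  0.99178451 -1.20734219]
 [ 0.          0.          0.          1.        ]] dict_keys(['pixels', 'range_z', 'mtx', 'world_to_cam'])
```

View pics/scene0.png

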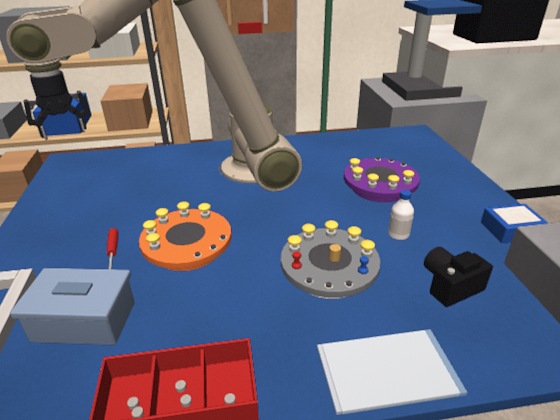

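View pics/top0.png

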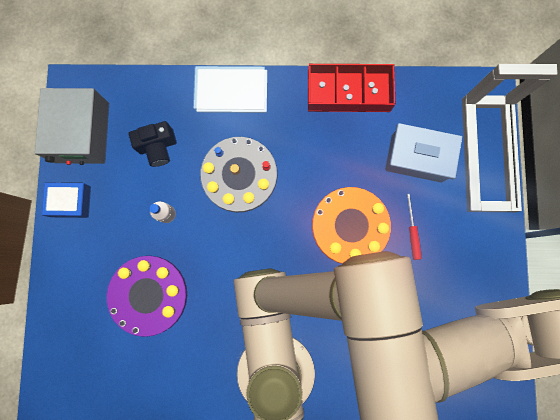

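The grey ring is in the top view at (238,174). The red marker is at (267,166) and the blue at (219,152). The yellow heads run (263,184), (248,197), (228,199), (213,187), (208,168). The orange ring (351,225) and the purple ring (146,295) are look-alikes to leave alone. Next I'll confirm this in an enlarged crop and measure.

```bash
cat > h.py <<'E'
import numpy as np
def world(d,u,v,h=None,depth=None):
    W=np.linalg.inv(d['world_to_cam']);K=d['mtx']
    r=np.array([(u-K[0,2])/K[0,0],-(v-K[1,2])/K[1,1],-1.])
    o=W[:3,3];r=W[:3,:3]@r
    t=(h-o[2])/r[2] if h is not None else depth
    return o+t*r
E
python3 - <<'E'
import numpy as np,cv2
from h import *
from scipy.optimize import least_squares
for n,box in(("top",(190,125,290,225)),("scene",(270,210,390,305))):
    d=dict(np.load(n+'.npz'));p=d['pixels'];x0,y0,x1,y1=box
    cv2.imwrite(f'pics/{n}c.png',cv2.resize(cv2.cvtColor(p[y0:y1,x0:x1],cv2.COLOR_RGB2BGR),None,fx=6,fy=6,interpolation=cv2.INTER_CUBIC))
    hsv=cv2.cvtColor(p,cv2.COLOR_RGB2HSV)
    for c,lo,hi,hh in(('yel',(24,150,100),(35,255,255),.085),('red',(0,180,80),(6,255,255),.068),('blue',(105,200,100),(115,255,255),.068)):
        m=cv2.inRange(hsv,lo,hi);mm=np.zeros_like(m);mm[y0:y1,x0:x1]=m[y0:y1,x0:x1]
        k,_,st,ce=cv2.connectedComponentsWithStats(mm)
        for i in range(1,k):
            if 8<st[i,4]<500:
                u,v=ce[i]; print(n,c,ce[i].round(1),st[i,4],world(d,u,v,h=hh).round(4),world(d,u,v,depth=d['range_z'][int(round(v)),int(round(u))]).round(4))
E
```

```text
top yel [207.9 167.4] 67 [0.5882 0.2035 0.085 ] [0.5869 0.2024 0.0904]
top yel [262.8 183.5] 65 [0.5423 0.0436 0.085 ] [0.5421 0.0436 0.086 ]
top yel [212.  186.5] 72 [0.5322 0.1898 0.085 ] [0.532  0.1896 0.0858]
top yel [248.  197.5] 66 [0.501  0.0854 0.085 ] [0.5009 0.0853 0.0858]
top yel [227.9 198.5] 75 [0.4976 0.143  0.085 ] [0.4971 0.1425 0.0884]
scene yel [330.9 223.8] 52 [0.5046 0.1404 0.085 ] [0.5059 0.14   0.086 ]
scene yel [308.2 227.1] 52 [0.5085 0.0833 0.085 ] [0.5109 0.0827 0.0868]
scene yel [354.1 230.1] 55 [0.5393 0.1878 0.085 ] [0.5382 0.1883 0.0841]
scene yel [294.4 238.9] 59 [0.5488 0.0416 0.085 ] [0.5487 0.0416 0.0849]
scene yel [367.3 243.8] 62 [0.5955 0.2012 0.085 ] [0.5977 0.2002 0.0867]
scene red [296.2 260. ] 108 [0.6041 0.0354 0.068 ] [0.6066 0.0349 0.0701]
```

View pics/topc.png

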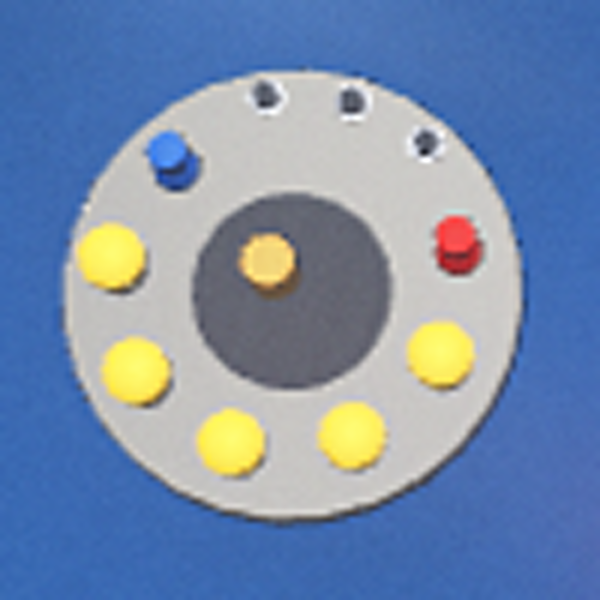

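View pics/scenec.png

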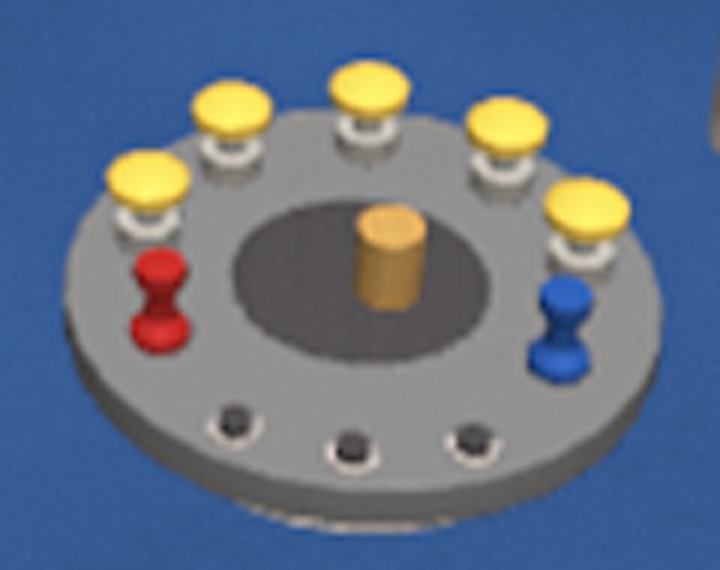

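Request:
{"fn": "play_rows", "kwargs": {"targets": "0.036 -0.030 0 0 1; 0.073 -0.061 0 0 1; 0.110 -0.092 0 0 1; 0.146 -0.122 0 0 1; 0.183 -0.153 0 0 1", "force": 40}}

```text
time_s: 0.6
position: [0.3157, -0.301, 0.2311]
tool_rot: [[0.931, 0.365, -0.0], [0.365, -0.931, 0.0], [0.0, -0.0, -1.0]]
ft_force: [0.6, -1.2, 0.5]
grip_width: 0.0121
```

Request:
{"fn": "play_rows", "kwargs": {"targets": "0.036 -0.030 0 0 1; 0.073 -0.061 0 0 1; 0.110 -0.092 0 0 1; 0.146 -0.122 0 0 1; 0.183 -0.153 0 0 1"}}

```text
time_s: 1.1
position: [0.4303, -0.0916, 0.2313]
tool_rot: [[0.931, 0.365, -0.0], [0.365, -0.931, 0.0], [-0.0, -0.0, -1.0]]
ft_force: [-0.3, -0.1, 0.0]
grip_width: -0.0001
```

Request:
{"fn": "play_rows", "kwargs": {"targets": "0.036 -0.030 0 0 1; 0.073 -0.061 0 0 1; 0.110 -0.092 0 0 1; 0.146 -0.122 0 0 1; 0.183 -0.153 0 0 1"}}

```text
time_s: 1.6
position: [0.5448, 0.1177, 0.231]
tool_rot: [[0.931, 0.365, -0.001], [0.365, -0.931, -0.0], [-0.001, -0.0, -1.0]]
ft_force: [-0.2, -0.6, 0.7]
grip_width: -0.0
```

Run:
```python
from rig import status, eyes
import cv2,numpy as np
s=status.observe()
d=eyes.get_image("wrist");np.savez('wrist.npz',pos=s['position'],R=s['tool_rot'],**d)
cv2.imwrite('pics/w1.png',cv2.cvtColor(d['pixels'],cv2.COLOR_RGB2BGR));print(s['position'],d['mtx'],d['T_tool_cam'])
```

```text
[0.54477573 0.11774261 0.2310494 ] [[325.1922621    0.         277.71420192]
 [  0.         325.1922621  214.82245645]
 [  0.           0.           1.        ]] [[-9.08190299e-04  9.53644992e-01  3.00932557e-01  7.74281416e-02]
 [ 9.99999546e-01  9.52910676e-04 -1.82302301e-06 -4.50681309e-04]
 [-2.88500363e-04  3.00932418e-01 -9.53645425e-01 -1.41452914e-01]
 [ 0.00000000e+00  0.00000000e+00  0.00000000e+00  1.00000000e+00]]
```

View pics/w1.png

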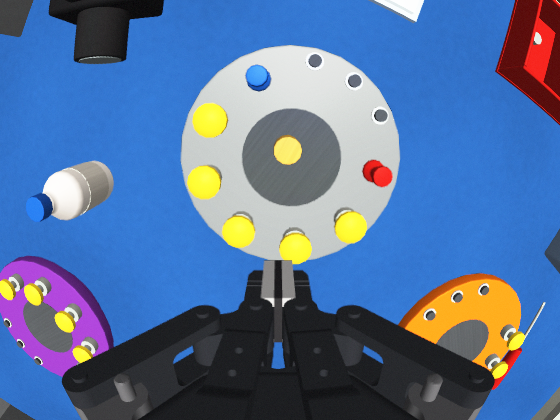

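The wrist view shows the grey ring at (290,150), heads at (350,227), (295,248), (238,231), (204,182) and (210,120), red marker at (378,173) and blue at (258,77). The shut tip is thin along tool y.

Run:
```python
import numpy as np,cv2
from h import *
from scipy.optimize import least_squares
w=dict(np.load('wrist.npz'));K=w['mtx'];T=w['T_tool_cam']
def ww(u,v,h):
    a=np.array([u-K[0,2],v-K[1,2]]);r=np.hypot(*a);th=r/K[0,0]
    c=np.array([a[0]/r*np.sin(th),-a[1]/r*np.sin(th),-np.cos(th)])
    o=w['pos']+w['R']@T[:3,3];q=w['R']@T[:3,:3]@c
    return o+q*(h-o[2])/q[2]
hsv=cv2.cvtColor(w['pixels'],cv2.COLOR_RGB2HSV);m=cv2.inRange(hsv,(24,150,100),(35,255,255))
m[270:]=0;m[:90]=0;m[:,:180]=0;m[:,400:]=0
k,_,st,ce=cv2.connectedComponentsWithStats(m)
P=sorted([ww(*ce[i],.084)for i in range(1,k) if st[i,4]>300 and ce[i][1]>100 and not(270<ce[i][0]<300 and ce[i][1]<170)],key=lambda p:p[1])
print('wrist',np.round(P,4))
for nm,(u,v),h in(('red',(378,173),.068),('blue',(258,77),.07)):print(nm,ww(u,v,h).round(4))
top=[[.5423,.0436],[.501,.0854],[.4976,.143],[.5322,.1898],[.5882,.2035]]
sc=[[.5488,.0416],[.5085,.0833],[.5046,.1404],[.5393,.1878],[.5955,.2012]]
for nm,A in(('wrist',np.array(P)[:,:2]),('top',np.array(top)),('scene',np.array(sc))):
    ang=np.radians(40*np.arange(5))
    f=lambda p:(p[:2]+.085*np.c_[np.cos(p[2]-ang),np.sin(p[2]-ang)]-A).ravel()
    r=least_squares(f,[.57,.12,np.radians(240)]);p=r.x
    print(nm,p[:2].round(4),np.degrees(p[2]).round(2),'rms',np.sqrt(np.mean(r.fun**2)).round(4));print((A+f(p).reshape(-1,2)).round(4).tolist())
```

```text
wrist [[0.5459 0.0441 0.084 ]
 [0.5069 0.0852 0.084 ]
 [0.5028 0.1422 0.084 ]
 [0.5367 0.1881 0.084 ]
 [0.592  0.2016 0.084 ]]
red [0.6029 0.0355 0.068 ]
blue [0.6437 0.1762 0.07  ]
wrist [0.5839 0.1185] 243.72 rms 0.001
[[0.5462, 0.0423], [0.5061, 0.0843], [0.5023, 0.1424], [0.5367, 0.1892], [0.5932, 0.203]]
top [0.5793 0.1194] 243.82 rms 0.0003
[[0.5418, 0.0431], [0.5015, 0.0851], [0.4976, 0.1431], [0.532, 0.19], [0.5884, 0.2039]]
scene [0.5863 0.1171] 243.72 rms 0.0003
[[0.5487, 0.0409], [0.5085, 0.0829], [0.5047, 0.141], [0.5391, 0.1878], [0.5956, 0.2016]]
```

Request:
{"fn": "play_rows", "kwargs": {"targets": "-0.0135 0.0353 0.030 0 1; -0.0270 0.0706 0.070 0 1; -0.0270 0.0706 0.105 0 1; -0.0270 0.0706 0.125 0 1; -0.0270 0.0706 0.130 0 1"}}

```text
time_s: 2.15
position: [0.5437, 0.04, 0.0989]
tool_rot: [[0.931, 0.365, -0.005], [0.365, -0.931, 0.001], [-0.004, -0.003, -1.0]]
ft_force: [0.0, 0.1, -0.1]
grip_width: -0.0001
```

Run:
```python
from rig import status, eyes
import cv2,numpy as np
print(status.observe()['position'])
o=[]
for n in("wrist","scene","top"):
    d=eyes.get_image(n);im=cv2.cvtColor(d['pixels'],cv2.COLOR_RGB2BGR)
    b={'wrist':(200,120,400,320),'scene':(260,180,390,310),'top':(185,120,295,230)}[n]
    o.append(cv2.resize(im[b[1]:b[3],b[0]:b[2]],(400,400) if n!='wrist' else (400,400),interpolation=cv2.INTER_CUBIC))
cv2.imwrite('pics/c2.png',np.hstack(o[:2]));cv2.imwrite('pics/c2t.png',o[2])
s=status.observe();c=np.array([.583,.1183]);R=s['tool_rot']
for a in range(0,164,4):
    t=np.radians(243.75-a);p=c+.085*np.array([np.cos(t),np.sin(t)])
    if a%20==0: ref=(p if a else p)
    if a: 
        q0=c+.085*np.array([np.cos(b0),np.sin(b0)]) 
        print(a,p.round(4),(R.T@np.r_[p-q0,0])[:2].round(4))
    if a%20==0: b0=t
```

```text
[0.54366907 0.03999022 0.09888363]
4 [0.5402 0.0449] [-0.0038 -0.0045]
8 [0.5352 0.048 ] [-0.0074 -0.0093]
12 [0.5304 0.0515] [-0.0105 -0.0143]
16 [0.5258 0.0554] [-0.0133 -0.0195]
20 [0.5216 0.0595] [-0.0158 -0.0249]
24 [0.5176 0.0639] [-0.0021 -0.0056]
28 [0.514  0.0686] [-0.0037 -0.0113]
32 [0.5107 0.0736] [-0.005  -0.0171]
36 [0.5078 0.0787] [-0.0059 -0.0229]
40 [0.5052 0.0841] [-0.0063 -0.0288]
44 [0.503  0.0896] [-0.     -0.0059]
48 [0.5012 0.0952] [ 0.0003 -0.0119]
52 [0.4998 0.101 ] [ 0.0011 -0.0177]
56 [0.4988 0.1068] [ 0.0023 -0.0235]
60 [0.4982 0.1127] [ 0.0039 -0.0293]
64 [0.498  0.1187] [ 0.002  -0.0056]
68 [0.4982 0.1246] [ 0.0044 -0.011 ]
72 [0.4989 0.1305] [ 0.0071 -0.0163]
76 [0.4999 0.1363] [ 0.0103 -0.0213]
80 [0.5014 0.1421] [ 0.0137 -0.0261]
84 [0.5033 0.1477] [ 0.0038 -0.0046]
88 [0.5055 0.1532] [ 0.0079 -0.0089]
92 [0.5081 0.1585] [ 0.0123 -0.0129]
96 [0.5111 0.1637] [ 0.0169 -0.0165]
100 [0.5145 0.1686] [ 0.0218 -0.0199]
104 [0.5181 0.1732] [ 0.0051 -0.003 ]
108 [0.5221 0.1776] [ 0.0104 -0.0056]
112 [0.5264 0.1817] [ 0.0159 -0.0079]
116 [0.531  0.1855] [ 0.0216 -0.0097]
120 [0.5358 0.189 ] [ 0.0273 -0.0112]
124 [0.5408 0.1921] [ 0.0058 -0.0011]
128 [0.5461 0.1949] [ 0.0117 -0.0017]
132 [0.5515 0.1972] [ 0.0177 -0.002 ]
136 [0.5571 0.1993] [ 0.0236 -0.0018]
140 [0.5628 0.2009] [ 0.0295 -0.0012]
144 [0.5686 0.2021] [0.0058 0.001 ]
148 [0.5745 0.2029] [0.0116 0.0024]
152 [0.5804 0.2033] [0.0173 0.0042]
156 [0.5863 0.2032] [0.0228 0.0064]
160 [0.5923 0.2028] [0.0281 0.009 ]
```

View pics/c2.png

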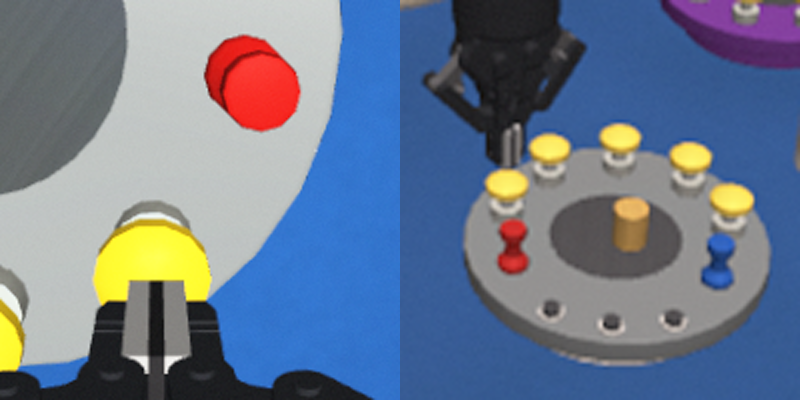

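View pics/c2t.png

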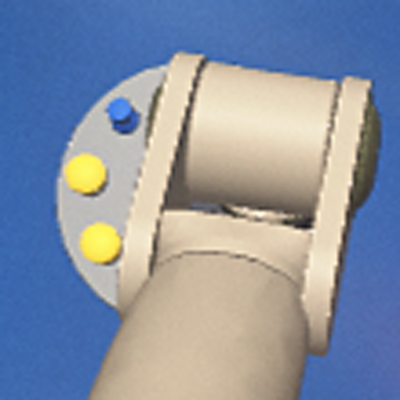

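The tip is centred over the first head next to red (wrist crop, about (155,270)). Let me check that it has settled, then go down.

Request:
{"fn": "play_rows", "kwargs": {"targets": "0 0 0 0 1; 0 0 0.004 0 1; 0 0 0.008 0 1"}}

```text
time_s: 2.6
position: [0.5452, 0.0403, 0.0938]
tool_rot: [[0.931, 0.365, 0.001], [0.365, -0.931, -0.0], [0.001, 0.001, -1.0]]
ft_force: [-0.5, 0.1, 0.1]
grip_width: 0.0002
```

Run:
```python
from rig import status
s=status.observe();print(s['position'],s['ft_force'],s['tool_rot'].round(4))
```

```text
[0.5451992  0.04028869 0.09376672] [-0.46413628  0.1397987   0.07031243] [[ 9.309e-01  3.654e-01  1.400e-03]
 [ 3.654e-01 -9.309e-01 -2.000e-04]
 [ 1.200e-03  7.000e-04 -1.000e+00]]
```

Request:
{"fn": "play_rows", "kwargs": {"targets": "0.0005 -0.0015 0.003 0 1; 0.0005 -0.0015 0.006 0 1; 0.0005 -0.0015 0.0095 0 1; 0.0005 -0.0015 0.0095 0 1"}}

```text
time_s: 3.0
position: [0.5448, 0.0419, 0.0835]
tool_rot: [[0.931, 0.365, -0.0], [0.365, -0.931, 0.0], [-0.0, -0.0, -1.0]]
ft_force: [-0.8, 1.4, 2.7]
grip_width: -0.0004
```

Run:
```python
from rig import status
s=status.observe();print(s['position'],s['ft_force'])
```

```text
[0.54483641 0.0419245  0.08352223] [-0.79973232  1.35373755  2.66506726]
```

The first head is dipped: 2.7 N, which is about 4.5 mm. Now I'll stroke along the arc.

Request:
{"fn": "play_rows", "kwargs": {"targets": "-0.0038 -0.0045 0 0 1; -0.0074 -0.0093 0 0 1; -0.0105 -0.0143 0 0 1; -0.0133 -0.0195 0 0 1; -0.0158 -0.0249 0 0 1"}}

```text
time_s: 3.5
position: [0.5203, 0.0596, 0.0837]
tool_rot: [[0.931, 0.365, -0.001], [0.365, -0.931, 0.0], [-0.001, -0.0, -1.0]]
ft_force: [0.8, 0.4, -0.2]
grip_width: -0.0001
```

Request:
{"fn": "play_rows", "kwargs": {"targets": "-0.0021 -0.0056 0 0 1; -0.0037 -0.0113 0 0 1; -0.0050 -0.0171 0 0 1; -0.0059 -0.0229 0 0 1; -0.0063 -0.0288 0 0 1"}}

```text
time_s: 4.0
position: [0.5046, 0.0841, 0.084]
tool_rot: [[0.931, 0.365, 0.0], [0.365, -0.931, -0.0], [0.0, 0.0, -1.0]]
ft_force: [1.1, -0.5, 2.6]
grip_width: -0.0003
```

Request:
{"fn": "play_rows", "kwargs": {"targets": "0 -0.0059 0 0 1; 0.0003 -0.0119 0 0 1; 0.0011 -0.0177 0 0 1; 0.0023 -0.0235 0 0 1; 0.0039 -0.0293 0 0 1"}}

```text
time_s: 4.5
position: [0.4973, 0.113, 0.0836]
tool_rot: [[0.931, 0.365, -0.001], [0.365, -0.931, 0.0], [-0.001, -0.0, -1.0]]
ft_force: [0.2, -0.3, 0.1]
grip_width: 0.0001
```

Run:
```python
from rig import status,eyes
import cv2,numpy as np
from h import *
d=eyes.get_image('scene');p=d['pixels'];hsv=cv2.cvtColor(p,cv2.COLOR_RGB2HSV)
m=cv2.inRange(hsv,(24,150,100),(35,255,255));m[:210]=0;m[305:]=0;m[:,:270]=0;m[:,390:]=0
k,_,st,ce=cv2.connectedComponentsWithStats(m)
print([(ce[i].round(1).tolist(),int(st[i,4])) for i in range(1,k) if st[i,4]>8],status.observe()['position'])
cv2.imwrite('pics/m.png',cv2.resize(cv2.cvtColor(p[170:310,250:400],cv2.COLOR_RGB2BGR),None,fx=4,fy=4,interpolation=cv2.INTER_CUBIC))
```

```text
[([331.0, 223.7], 47), ([308.2, 227.1], 50), ([354.1, 230.1], 54), ([294.4, 238.9], 57), ([367.3, 243.7], 57)] [0.49722174 0.11364292 0.08362547]
```

View pics/m.png

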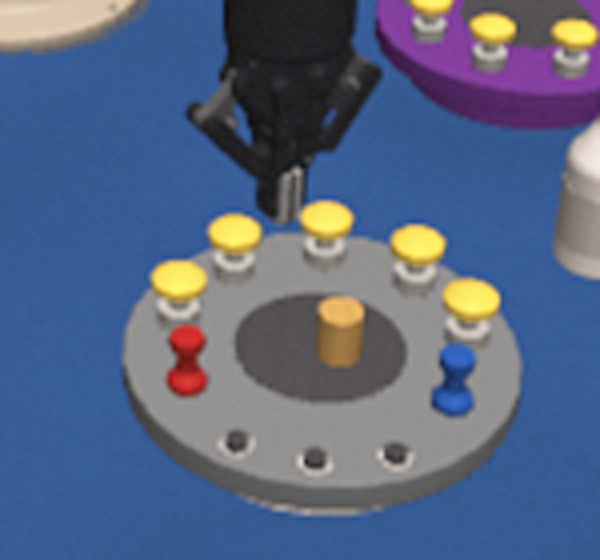

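The ring hasn't moved: the head pixels match the first picture. The first two heads, (180,280) and (235,235) in the crop, are back up. The tip sits between the second and third heads, so I'll continue.

Request:
{"fn": "play_rows", "kwargs": {"targets": "0.0020 -0.0056 0 0 1; 0.0044 -0.0110 0 0 1; 0.0071 -0.0163 0 0 1; 0.0103 -0.0213 0 0 1; 0.0137 -0.0261 0 0 1"}}

```text
time_s: 5.05
position: [0.501, 0.1422, 0.0839]
tool_rot: [[0.931, 0.365, 0.0], [0.365, -0.931, 0.0], [0.0, 0.0, -1.0]]
ft_force: [-0.2, -1.4, 2.5]
grip_width: -0.0
```

Request:
{"fn": "play_rows", "kwargs": {"targets": "0.0038 -0.0046 0 0 1; 0.0079 -0.0089 0 0 1; 0.0123 -0.0129 0 0 1; 0.0169 -0.0165 0 0 1; 0.0218 -0.0199 0 0 1"}}

```text
time_s: 5.55
position: [0.5141, 0.1687, 0.0837]
tool_rot: [[0.931, 0.365, -0.0], [0.365, -0.931, 0.0], [-0.0, -0.0, -1.0]]
ft_force: [-0.5, -0.0, 0.8]
grip_width: -0.0001
```

Request:
{"fn": "play_rows", "kwargs": {"targets": "0.0051 -0.0030 0 0 1; 0.0104 -0.0056 0 0 1; 0.0159 -0.0079 0 0 1; 0.0216 -0.0097 0 0 1; 0.0273 -0.0112 0 0 1"}}

```text
time_s: 6.05
position: [0.5357, 0.1889, 0.0839]
tool_rot: [[0.931, 0.365, 0.0], [0.365, -0.931, 0.0], [0.0, 0.0, -1.0]]
ft_force: [-1.4, -0.8, 1.8]
grip_width: 0.0002
```

Request:
{"fn": "play_rows", "kwargs": {"targets": "0.0058 -0.0011 0 0 1; 0.0117 -0.0017 0 0 1; 0.0177 -0.0020 0 0 1; 0.0236 -0.0018 0 0 1; 0.0295 -0.0012 0 0 1"}}

```text
time_s: 6.55
position: [0.5627, 0.2006, 0.0837]
tool_rot: [[0.931, 0.365, -0.0], [0.365, -0.931, 0.0], [-0.0, -0.0, -1.0]]
ft_force: [0.2, -0.3, -0.6]
grip_width: 0.0002
```

Request:
{"fn": "play_rows", "kwargs": {"targets": "0.0058 0.0010 0 0 1; 0.0116 0.0024 0 0 1; 0.0173 0.0042 0 0 1; 0.0228 0.0064 0 0 1; 0.0281 0.0090 0 0 1"}}

```text
time_s: 7.05
position: [0.5923, 0.2024, 0.084]
tool_rot: [[0.931, 0.365, 0.0], [0.365, -0.931, 0.0], [0.001, 0.0, -1.0]]
ft_force: [-1.8, 1.4, 2.5]
grip_width: -0.0003
```

Request:
{"fn": "play_rows", "kwargs": {"targets": "0 0 -0.010 0 1; 0 0 -0.030 0 1; 0 0 -0.060 0 1; 0 0 -0.100 0 1; 0 0 -0.140 0 1"}}

```text
time_s: 7.55
position: [0.5914, 0.2022, 0.2258]
tool_rot: [[0.931, 0.365, 0.0], [0.365, -0.931, -0.0], [0.0, 0.0, -1.0]]
ft_force: [0.3, -0.2, -0.4]
grip_width: 0.0001
```

Request:
{"fn": "play_rows", "kwargs": {"targets": "-0.040 0 0 0 1; -0.080 0 0 0 1; -0.120 0.010 0 0 1; -0.160 0.020 0 0 1; -0.180 0.030 0 0 1"}}

```text
time_s: 8.05
position: [0.4325, 0.1079, 0.2246]
tool_rot: [[0.931, 0.365, 0.0], [0.365, -0.931, -0.0], [0.0, 0.0, -1.0]]
ft_force: [-0.1, -0.3, -0.5]
grip_width: -0.0
```

Request:
{"fn": "play_rows", "kwargs": {"targets": "0 0 0 0 1; 0 0 0 0 1; 0 0 0 0 1; 0 0 0 0 1; 0 0 0 0 1"}}

```text
time_s: 8.55
position: [0.4354, 0.109, 0.2237]
tool_rot: [[0.931, 0.366, -0.0], [0.366, -0.931, 0.0], [-0.0, -0.0, -1.0]]
ft_force: [-0.1, 0.2, 1.1]
grip_width: -0.0006
```

Run:
```python
from rig import status,eyes
import cv2,numpy as np
d=eyes.get_image('scene');p=d['pixels'];hsv=cv2.cvtColor(p,cv2.COLOR_RGB2HSV)
m=cv2.inRange(hsv,(24,150,100),(35,255,255));m[:210]=0;m[305:]=0;m[:,:270]=0;m[:,390:]=0
k,_,st,ce=cv2.connectedComponentsWithStats(m)
print([(ce[i].round(1).tolist(),int(st[i,4])) for i in range(1,k) if st[i,4]>8])
s=status.observe();print(s['position'],s['ft_force'],s['time_s'])
cv2.imwrite('pics/f.png',cv2.cvtColor(p,cv2.COLOR_RGB2BGR))
a=np.load('scene.npz')['pixels'].astype(int);print('diff',(abs(a-p).max(2)>60)[200:].sum())
```

```text
[([330.8, 223.7], 46), ([308.3, 227.1], 48), ([354.1, 229.9], 51), ([294.3, 238.9], 53), ([367.3, 243.7], 56)]
[0.43530451 0.10896442 0.22363263] [-0.70543843  1.08472867 -0.65074831] 8.6
diff 0
```

View pics/f.png

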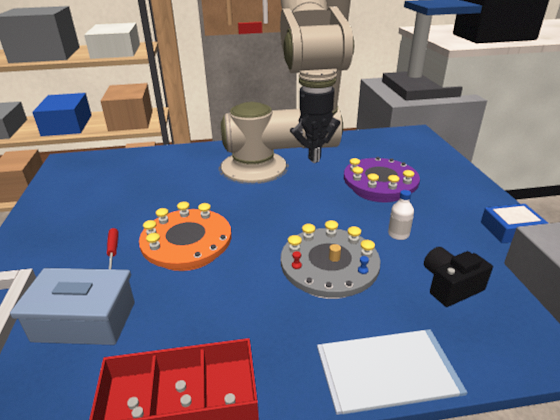

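The heads are all up at the same pixels as at the start, the markers at (297,260) and (363,264) and the slug haven't moved, and the hand is clear.

```bash
python3 -c "
from rig import env
print(env.close_job())"
```

```text
the job is handed in; nothing more can be done
None
```

I stroked the shut fingertips along the arc of five yellow heads on the grey ring, from the red marker to the blue one. The tip stayed at about 84 mm above the table, including between neighbours, and the job was handed in at about 8.6 s.

- **Dips:** with the tip over each head, the upward force read 2.7, 2.6, 2.5, 1.8 and 2.5 N. Together with the tip height, that means dips of about 4 mm.
- **Between heads:** the force fell to roughly zero at the first, second and fourth gaps. The third gap read 0.8 N, which is within sensor noise.
- **Final picture:** all five heads are up and within about 0.2 px of where they started. I saw no change in the rest of the table area of the scene view, so the ring, markers, slug and everything else are where they stood. The hand is clear, at about 0.22 m height.
- **Disagreement:** the three cameras differed by up to 7 mm on where the ring was. I used a position close to their average and the wrist camera's estimate, and the forces confirmed it was close enough.

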